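# Unlock the key box and hold up its shackle

## Robot

A 6-joint arm with a two-finger parallel gripper is mounted at the origin on the work surface. World frame = base frame: x ahead of the robot, y to its left, z up, the work surface at z = 0. Lengths are in m, angles in rad, forces in N, time in s.
With the tool pointing down it reaches from about 0.375 to 0.975 m from the base axis. Payload 3.8 kg.
Tool frame: the origin (TCP) lies midway between the tips of the shut fingers; the grasp point (between the pads) lies 19 mm behind it (ctrl.grip_depth is the distance from the TCP to the grasp point, in m); z points along the fingers, y is the line along which they close (so a half turn about z gives the same grasp; the last joint's range is limited). The gripper opens to 88 mm and grips with 3 to 60 N. Pads are 18 mm wide; open, the fingers measure 123 mm over their backs; the gripper's body (75 mm by 187 mm) begins 45 mm behind the grasp point.
Start: joints at [-1.2, 0.264, 1.604, -0, 1.274, -0.037], TCP at [0.268, -0.62, 0.239] pointing down, gripper open.
Joint ranges: [-2.63, 2.63], [-0.94, 2.18], [0.31, 2.57], [-1.31, 4.45], [0, 2.66], [-2.55, 2.55]. Speed limits (rad/s): [2.57, 2.57, 3.14, 3.14, 3.14, 3.14].

## Interface

Orientations are given as a unit quaternion [w, x, y, z].
In Python, from rig import ctrl, imaging gives the robot as it stands.
- The arm moves only by the tool arm_command, never from a script. Its argument "series" is text: rows parted by semicolons, each of 7 numbers parted by spaces: the finger opening in mm, from 0 to 88.1, then the shift along the tool's x, y, z scaled (see below), then the turn, a rotation vector about the tool's x, y, z scaled (see below). A call has 1 to 5 rows; each row shifts and turns the commanded pose from where the row before left it, along the tool's axes as they then stand; what a row does not reach is not made up. The controller multiplies each number of a shift by 2.5 cm and each number of a turn by 6 degrees. A row lasts 1/8 s, in which the tool goes at most 62.5 mm and 10.7 degrees, less where a joint would pass 70% of its speed; a pose out of reach is approached as far as the arm can. A call with a number of a shift or a turn outside -1 to 1 is refused whole. A call with a gripper value outside its range is refused whole. The fingers move at their own pace and stop on an object; "newtons" is the grip in N (left out, the last holds). Time passes only in rows, so rows that do not move let the fingers close. It gives the time, the measured TCP pose, the force, the opening and the grip force at its end, in the units of the state.
- ctrl.observe(): the state, without advancing time (a new reading comes with each control period).
- imaging.snapshot(name): name is "scene" or "top" or "wrist"; returns (picture, depth): 400x640x3 uint8, red, green, blue; 400x640 float32, m along the optical axis (not along the pixel's ray), 0 where there is no reading.
- imaging.get_calibration(name): a dict with "camera_matrix" (3x3 intrinsics, pixels), "eye" and "orientation" of the camera in the world. Camera axes: x right, y down, z forward; pixel columns grow to the right and rows downward; lengths in m; the calibration is good to about 2 mm. A picture is of the moment at which its call begins: read the wrist's pose just before it. get_calibration takes no time and is no camera call; for the wrist camera it gives the pose at the moment of the call.
- ctrl.job_done(): hands the job in; it is judged then, once.
The state is a dict: "time_s": time; "qpos": joint angles; "joint_velocities": joint speeds; "joint_efforts": joint torques, N m; "tcp_pos": TCP position; "tool_rot": TCP orientation; "force": force on the tool from outside, world axes, zero at the start; "torque": the same for the moment, N m; "width": finger opening in m; "grasp_force": force on a finger pad.
Only numpy, scipy, OpenCV 4.12 (cv2) and the standard library are available. Lean on these libraries where they do the work, as an engineer would, in place of code of your own. Each camera call takes 0.05 s, during which the arm holds its last target. There are 200 camera calls.

## Task

Open the combination lock of the steel key box on the bench: first push the sprung clear plunger fully down and let it come back up, then turn the dial anticlockwise, click by click, until its pointer points at the raised rib beside the shackle. Then pull the U-shaped shackle straight up out of the box and finish while holding it up, upright and still above the box with its leg ends about 10 cm above the lid and nothing else touching it; leave the dial at the open click and the other things on the bench where they are.

Things in the scene. Friction and masses are not known exactly. Their poses are not given: they have to be found in the camera images.
- lockbox: Grey steel key box bolted to the bench: 170 mm (x) by 256 mm (y, from -111 to +145) by 70 mm high, lid stays shut. Origin on the dial's axis at bench height, z up, +x away from the robot, yaw within 0.5 rad. On its lid at x = 0: plunger at y = -72 mm, dial at 0, shackle legs at +62 and +118 mm with a thin hasp strap round them.
- index_rib (a point): Top of the raised metal rib on the lid, 6 by 12 mm and 8 mm high, between dial and shackle (40 mm from the dial's axis along the lockbox's +y). The pointer must face it.
- plunger_top (a point): Centre of the top of the sprung steel clear plunger, a round button of 24 mm diameter standing 32 mm above the lid (102 mm above the bench).
- plunger (a joint): Plunger travel in m: 0 up, 0.012 fully down on a hard stop. Moves straight down, springs back, takes about 6 N at the bottom. Only a full stroke (over 0.0105) clears the lock: it knocks down a hidden stop, which stays down; before that the dial jams at about 1.35 rad.
- dial (a joint): Dial angle in rad, growing anticlockwise from above, range -0.1 to 2.9, start 0 to 1.2. It clicks into a spring notch every 0.524 rad (0, 0.524, 1.047, 1.571, 2.094, 2.618), under 0.1 N m from one to the next, and settles into a notch when let go near it. Open only at the fifth notch, 2.094 (within 0.13), pointer facing the rib; elsewhere a cam holds the shackle.
- dial_grip (a point): On the dial's axis, 104 mm above the bench: the height to grip. A black round skirt of 56 mm diameter (top 83 mm above the bench) carries an upright bar 52 mm long, 14 mm wide, up to 116 mm above the bench; pinch the bar's 14 mm from above. It stays in its notch when let go, so two grasps are fine.
- dial_pointer (a point): Pointer end of the dial's bar, 26 mm from the axis, 104 mm above the bench: the end with a white line on top and a metal nose at its foot. The direction from point dial_grip to here is the pointer's direction; it is the dial angle minus 30 degrees, measured anticlockwise from the lockbox's +x.
- shackle: Loose steel U, crown up, legs down in two holes of the lid: 14 mm bar, legs 56 mm apart along its y, 115 mm tall, 0.28 to 0.46 kg. Origin midway between the leg ends, z up to the crown, yaw as the lockbox. Leg ends start 4 mm above the bench and clear the lid after 66 mm of straight lift, with about 1 mm of play. Locked, it lifts only about 2 mm.
- shackle_crown (a point): Middle of the shackle's straight crown bar (bar axis along the shackle's y, 14 mm thick), 108 mm above the body's origin, at first 112 mm above the bench and 42 mm above the lid. Pinch it from above across its 14 mm, fingers closing along the shackle's x.
- socket: Bystander: steel socket, 26 mm across, 22 mm high, standing on the far right part of the box lid. Origin under its centre.
- screwdriver: Bystander: screwdriver lying in front of the box.
- wrench: Bystander: wrench lying to the right of the box.
- spraycan: Bystander: white can, 64 mm across, 170 mm tall, on the left. Origin under its centre.
- tape: Bystander: grey tape measure, 65 by 35 by 60 mm high, on the right. Origin under its centre.
- glue: Bystander: white glue bottle, 50 mm across, 130 mm tall, far right. Origin under its centre.
- tin: Bystander: flat aluminium tin, 84 mm across, 60 mm high, far left. Origin under its centre.

How it is judged:
By the outcome, as a careful person would: the job done as asked, in the order asked, and still so for the second after the job is handed in, while the arm keeps its last pose, push and grip.
It also fails if it takes over 72 s, if anything falls off the work surface, if the arm or the gripper's body presses on something with over 40 N, if the wrist force passes 120 N, or if a joint passes its speed limit or range.

## Working session

There is one attempt and no reset: what is moved stays moved. The work goes in short steps, Python scripts to look and compute and a tool call to move; the robot and the scene stay as the last step left them, time stands still between calls to the robot, and variables do not carry over. Pictures are saved under pics/ and viewed, at most 10 in all, crops included, and the job is handed in when it is done.

Besides the shell and the picture viewer there is one more tool, called after ">>>" as name(argument=value, ...) on one line, values as JSON. arm_command: Moves the arm, as the interface text tells. Shifts and turns lie within -1 to 1; 1 stands for 2.5 cm of shift or 6 degrees of turn. Its arguments: {"type":"object","properties":{"series":{"type":"string"},"newtons":{"type":"number"}},"required":["series"]}

```bash
mkdir -p pics; python3 - <<'E'
from rig import ctrl, imaging
import cv2, numpy as np
for n in ("scene","top"):
    p,d=imaging.snapshot(n); cv2.imwrite(f"pics/{n}0.png",p[:,:,::-1]); np.save(f"pics/{n}0.npy",d)
    print(n,imaging.get_calibration(n))
print(ctrl.observe(), ctrl.grip_depth)
E
```

```text
scene {'camera_matrix': array([[397.36265995,   0.        , 320.86528623],
       [  0.        , 397.36265995, 198.10252377],
       [  0.        ,   0.        ,   1.        ]]), 'eye': array([0.96911215, 0.52637268, 0.85416616]), 'orientation': array([-0.11383261,  0.32011039,  0.87735028, -0.33886275])}
top {'camera_matrix': array([[388.92961532,   0.        , 321.01188794],
       [  0.        , 388.92961532, 198.07345643],
       [  0.        ,   0.        ,   1.        ]]), 'eye': array([0.33736175, 0.00859044, 1.12664953]), 'orientation': array([-0.05517736,  0.71312013, -0.69544559,  0.06906934])}
{'time_s': 0.1, 'qpos': array([-1.19990144e+00,  2.64654933e-01,  1.60521219e+00,  1.50720520e-05,
        1.27370058e+00, -3.69212872e-02]), 'joint_velocities': array([ 0.00113821,  0.00079747, -0.00171929, -0.00063131,  0.00160994,
       -0.00108572]), 'joint_efforts': array([ 8.34707353e-04, -5.03619576e+01, -3.58071077e+01,  7.31486524e-02,
        2.33334425e-02, -5.48444439e-05]), 'tcp_pos': array([ 0.2674696 , -0.61905892,  0.23754156]), 'tool_rot': array([-9.74981114e-04,  9.79282649e-01,  2.02495721e-01, -1.57034021e-04]), 'force': array([ 0.60399899,  0.22131474, -0.49375117]), 'torque': array([0.0247255 , 0.01674913, 0.01847363]), 'grasp_force': 0.0, 'width': 0.08806330029292833} 0.0187
```

View pics/top0.png

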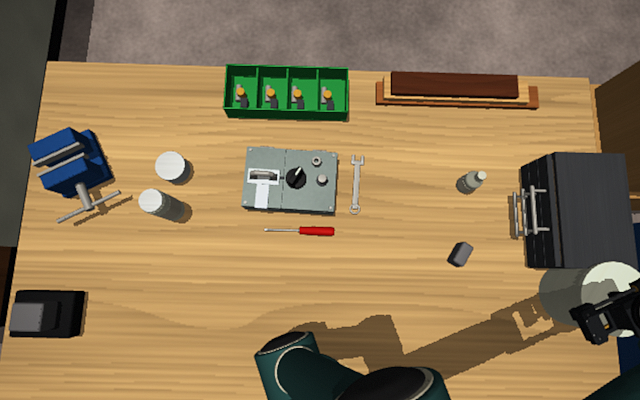

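View pics/scene0.png

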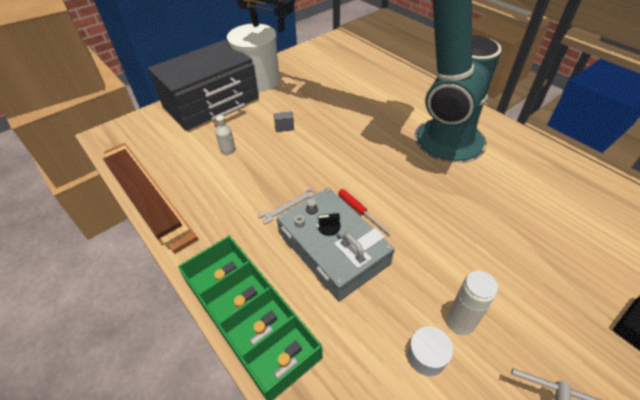

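Top view: the box spans about (243–338, 147–213), with the plunger near (322,180), dial (296,178), shackle (262,177) and socket (317,160). I'll enlarge it next.

```bash
cat > h.py <<'E'
import numpy as np, cv2
from scipy.spatial.transform import Rotation as R
from rig import ctrl, imaging
def rot(q): return R.from_quat([q[1],q[2],q[3],q[0]]).as_matrix()
def onplane(c,u,v,z):
    K=c["camera_matrix"]; r=rot(c["orientation"])@np.linalg.solve(K,[u,v,1.]); e=c["eye"]
    return e+r*(z-e[2])/r[2]
def proj(c,P):
    p=c["camera_matrix"]@(rot(c["orientation"]).T@(np.asarray(P)-c["eye"])); return p[:2]/p[2]
def crop(img,x0,y0,x1,y1,s,name):
    cv2.imwrite(name,cv2.resize(img[y0:y1,x0:x1,::-1],None,fx=s,fy=s,interpolation=cv2.INTER_CUBIC))
def shift(target,yaw_y=None):
    """tool-frame shift (units of 2.5cm) to TCP target, and turn about tool z (units of 6deg) to bring tool y to heading yaw_y"""
    s=ctrl.observe(); T=rot(s["tool_rot"]); d=T.T@(np.asarray(target)-s["tcp_pos"])
    print("shift",np.round(d/0.025,2),"tcp",np.round(s["tcp_pos"],4),"t",s["time_s"],"F",np.round(s["force"],1))
    h=np.arctan2(T[1,1],T[0,1]); print("tool y heading deg",round(np.degrees(h),2),"tool z",np.round(T[:,2],4))
    if yaw_y is not None:
        a=(h-yaw_y+np.pi/2)%np.pi-np.pi/2; print("turn z units",round(np.degrees(a)/6,2))
E
python3 - <<'E'
from h import *
p=cv2.imread("pics/top0.png")[:,:,::-1]; crop(p,235,140,350,222,6.5,"pics/topc.png")
c=imaging.get_calibration("top")
for n,u,v,z in [("pl",322,180,.102),("dial",296,178,.116),("sh",262,177,.119)]: print(n,onplane(c,u,v,z))
E
```

```text
pl [ 0.56938623 -0.01101046  0.102     ]
dial [0.56972004 0.05854536 0.116     ]
sh [0.56920653 0.14839909 0.119     ]
```

View pics/topc.png

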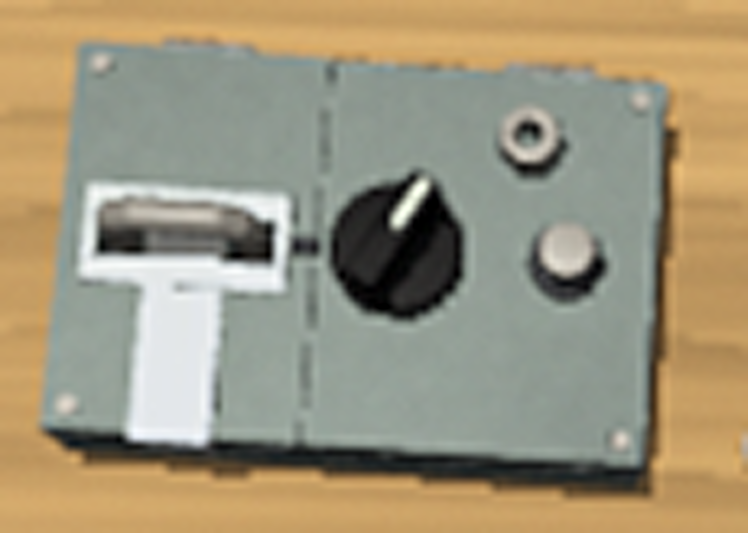

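Crop: plunger top (568,247), lid screws (100,62), (641,100), (66,403), (621,440), dial skirt centre about (397,250), pointer line (397,225)→(423,182), crown about (182,217). The rib is at about (305,245).

```bash
python3 - <<'E'
from h import *
c=imaging.get_calibration("top")
f=lambda x,y,z: onplane(c,235+(x+.5)/6.5-.5,140+(y+.5)/6.5-.5,z)
S=[f(*a,.07) for a in [(100,62),(641,100),(66,403),(621,440)]]
print(np.round(S,4)); m=np.mean(S,0)
d=S[0]+S[2]-S[1]-S[3]; yaw=np.arctan2(-d[0],d[1]); e=S[0]+S[1]-S[2]-S[3]; print("yaw",yaw,np.arctan2(e[1],e[0]))
Rz=R.from_euler('z',yaw).as_matrix(); o=m-Rz@[0,.017,0]; print("origin",o)
for n,a in dict(pl=(568,247,.102),sk=(397,250,.083),p1=(397,225,.116),p2=(423,182,.116),crown=(182,217,.119),rib=(305,245,.078)).items(): 
    P=f(*a); print(n,np.round(P,4),np.round(Rz.T@(P-o),4))
a,b=f(397,225,.116),f(423,182,.116); print("ptr deg rel",np.degrees(np.arctan2(*(b-a)[1::-1])-yaw)+30)
shift([.40,-.1,.24],yaw)
E
```

```text
[[ 0.6598  0.1929  0.07  ]
 [ 0.6497 -0.0415  0.07  ]
 [ 0.5101  0.199   0.07  ]
 [ 0.5005 -0.0357  0.07  ]]
yaw -0.041923721592171316 -0.03976792539489285
origin [0.57932094 0.06169012 0.07      ]
pl [ 0.5761 -0.0108  0.102 ] [-0.0002 -0.0725  0.032 ]
sk [0.5772 0.0611 0.083 ] [-0.0021 -0.0007  0.013 ]
p1 [0.5801 0.0598 0.116 ] [ 0.0008 -0.0018  0.046 ]
p2 [0.5985 0.0498 0.116 ] [ 0.0197 -0.0111  0.046 ]
crown [0.5802 0.1474 0.119 ] [-0.0027  0.0857  0.049 ]
rib [0.5794 0.1004 0.078 ] [-0.0015  0.0387  0.008 ]
ptr deg rel 3.830820070642911
shift [ 13.1  -16.96  -0.06] tcp [ 0.2675 -0.6191  0.2375] t 0.1 F [ 0.6  0.2 -0.5]
tool y heading deg -66.63 tool z [-7.0e-04  1.8e-03 -1.0e+00]
turn z units -10.71
```

```bash
cat >> h.py <<'E'
def plan(wps,yaw,w=0,n=None):
    """rows to pass through world waypoints, tool y ending at heading yaw (mod pi)"""
    s=ctrl.observe(); T=rot(s["tool_rot"]); p=s["tcp_pos"].copy(); h=np.arctan2(T[1,1],T[0,1])
    left=np.degrees((yaw-h+np.pi/2)%np.pi-np.pi/2); out=[]
    wps=[np.array(x,float) for x in wps]
    while wps or abs(left)>.3:
        T=np.array([[-np.sin(h),np.cos(h),0],[np.cos(h),np.sin(h),0],[0,0,-1]])
        d=np.zeros(3)
        if wps:
            g=T.T@(wps[0]-p)/.025; k=max(1,abs(g).max()); d=np.round(g/k,2)
            p=p+T@d*.025
            if k==1: wps.pop(0)
        t=np.clip(left,-6,6); left-=t; h+=np.radians(t)
        out.append("%g %g %g %g 0 0 %.2f"%(w,*d,-t/6))
    for i in range(0,len(out),5): print("; ".join(out[i:i+5]))
E
python3 - <<'E'
from h import *
plan([(.30,-.45,.25),(.576,-.011,.20)],-.041)
E
```

```text
0 0.68 -1 -0.09 0 0 -1.00; 0 0.85 -1 -0.09 0 0 -1.00; 0 1 -0.96 -0.1 0 0 -1.00; 0 1 -0.77 -0.09 0 0 -1.00; 0 1 -0.62 -0.09 0 0 -1.00
0 0.49 -0.24 -0.04 0 0 -1.00; 0 1 0.03 0.1 0 0 -1.00; 0 1 0.13 0.1 0 0 -1.00; 0 1 0.24 0.1 0 0 -1.00; 0 1 0.35 0.1 0 0 -1.00
0 1 0.48 0.11 0 0 -0.71; 0 1 0.57 0.11 0 0 -0.00; 0 1 0.57 0.11 0 0 -0.00; 0 1 0.57 0.11 0 0 -0.00; 0 1 0.57 0.11 0 0 -0.00
0 1 0.57 0.11 0 0 -0.00; 0 1 0.58 0.11 0 0 -0.00; 0 1 0.57 0.11 0 0 -0.00; 0 1 0.58 0.11 0 0 -0.00; 0 1 0.57 0.11 0 0 -0.00
0 1 0.58 0.11 0 0 -0.00; 0 1 0.57 0.11 0 0 -0.00; 0 1 0.58 0.11 0 0 -0.00; 0 1 0.57 0.12 0 0 -0.00; 0 0.47 0.28 0.05 0 0 -0.00
```

>>> arm_command(series="0 0.68 -1 -0.1 0 0 -1; 0 0.85 -1 -0.1 0 0 -1; 0 1 -0.96 -0.1 0 0 -1; 0 1 -0.77 -0.1 0 0 -1; 0 1 -0.62 -0.1 0 0 -1")

```text
time_s: 0.72
tcp_pos: [0.2976, -0.4624, 0.2507]
tool_rot: [-0.001, 0.893, 0.451, -0.0]
force: [0.4, 0.3, 0.6]
width: 0.0404
grasp_force: 0.0
```

>>> arm_command(series="0 0.5 -0.24 -0.05 0 0 -1; 0 1 0.03 0.1 0 0 -1; 0 1 0.13 0.1 0 0 -1; 0 1 0.24 0.1 0 0 -1; 0 1 0.35 0.1 0 0 -1")

```text
time_s: 1.35
tcp_pos: [0.3549, -0.3625, 0.2419]
tool_rot: [-0.0, 0.746, 0.666, 0.0]
force: [1.2, -0.2, 0.1]
width: 0.0004
grasp_force: 0.0
```

>>> arm_command(series="0 1 0.48 0.1 0 0 -0.7; 0 1 0.57 0.1 0 0 0; 0 1 0.57 0.1 0 0 0; 0 1 0.57 0.1 0 0 0; 0 1 0.57 0.1 0 0 0")

```text
time_s: 1.98
tcp_pos: [0.4309, -0.2415, 0.2294]
tool_rot: [-0.0, 0.722, 0.692, -0.0]
force: [-0.3, -0.2, 0.5]
width: 0.0001
grasp_force: 0.0
```

>>> arm_command(series="0 1 0.57 0.1 0 0 0; 0 1 0.57 0.1 0 0 0; 0 1 0.57 0.1 0 0 0; 0 1 0.57 0.1 0 0 0; 0 1 0.57 0.1 0 0 0")

```text
time_s: 2.6
tcp_pos: [0.5074, -0.1197, 0.2169]
tool_rot: [-0.0, 0.722, 0.692, -0.0]
force: [0.8, 0.5, 0.4]
width: 0.0002
grasp_force: 0.0
```

```bash
python3 - <<'E'
from h import *
plan([(.576,-.011,.20)],-.041)
p,d=imaging.snapshot("wrist"); c=imaging.get_calibration("wrist"); crop(p,0,0,640,400,1.25,"pics/w1.png"); print(c)
E
```

```text
0 1 0.57 0.15 0 0 -0.01; 0 1 0.58 0.15 0 0 -0.00; 0 1 0.57 0.15 0 0 -0.00; 0 1 0.58 0.16 0 0 -0.00; 0 0.46 0.26 0.07 0 0 -0.00
{'camera_matrix': array([[287.26391365,   0.        , 319.65172441],
       [  0.        , 287.26391365, 201.18943679],
       [  0.        ,   0.        ,   1.        ]]), 'eye': array([ 0.51305914, -0.03739363,  0.36263098]), 'orientation': array([ 0.1545509 ,  0.98777238, -0.02013863, -0.00376453])}
```

View pics/w1.png

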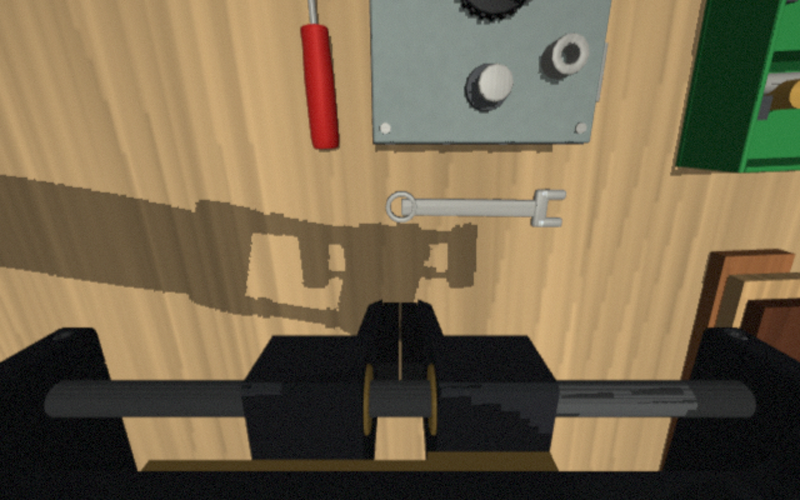

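Wrist view: plunger top at about (494,82) in the 1.25x image, socket (570,53), lid screws (386,128) and (581,128).

>>> arm_command(series="0 1 0.57 0.2 0 0 0; 0 1 0.57 0.2 0 0 0; 0 1 0.57 0.2 0 0 0; 0 1 0.57 0.4 0 0 0; 0 0.45 0.25 0.4 0 0 0")

```text
time_s: 3.28
tcp_pos: [0.5754, -0.0115, 0.1818]
tool_rot: [-0.0, 0.722, 0.692, -0.0]
force: [0.2, 0.1, 0.5]
width: 0.0005
grasp_force: 0.0
```

```bash
python3 - <<'E'
from h import *
c={'camera_matrix':np.array([[287.26391365,0,319.65172441],[0,287.26391365,201.18943679],[0,0,1]]),'eye':np.array([0.51305914,-0.03739363,0.36263098]),'orientation':np.array([0.1545509,0.98777238,-0.02013863,-0.00376453])}
f=lambda u,v,z: onplane(c,u/1.25,v/1.25,z)
print(f(494,82,.102),f(386,128,.07),f(581,128,.07))
shift([.576,-.011,.116],-.041)
E
```

```text
[ 0.57659218 -0.00575488  0.102     ] [ 0.50250638 -0.03087051  0.07      ] [ 0.652609   -0.03702592  0.07      ]
shift [0.02 0.02 2.63] tcp [ 0.5754 -0.0115  0.1818] t 3.275 F [0.2 0.1 0.5]
tool y heading deg -2.36 tool z [-5.e-04 -1.e-04 -1.e+00]
turn z units -0.0
```

```bash
python3 - <<'E'
from h import *
imaging.snapshot("top")
c=imaging.get_calibration("wrist"); p,d=imaging.snapshot("wrist"); c2=imaging.get_calibration("wrist")
print(c["eye"],c2["eye"],c["orientation"]); crop(p,0,0,640,400,1.25,"pics/w2.png"); 
import pickle; pickle.dump(c,open("pics/c2.pkl","wb"))
E
```

```text
[0.57967265 0.06943729 0.32598575] [0.57911593 0.06859682 0.32637386] [ 0.15548399  0.9876276  -0.01977094 -0.0050567 ]
```

View pics/w2.png

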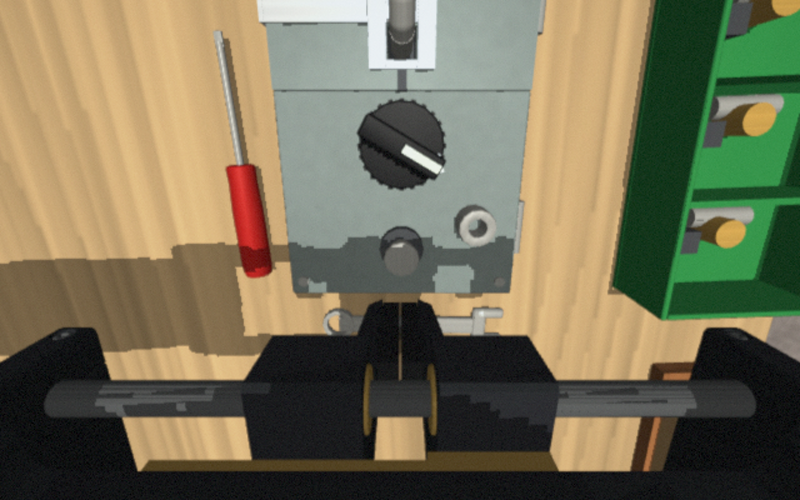

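Wrist view 2: plunger top centre (402,258), dial skirt centre (401,145), pointer end (440,167), bar tail (366,127), rib top (402,80), shackle at (402,25).

```bash
python3 - <<'E'
from h import *
import pickle; c=pickle.load(open("pics/c2.pkl","rb"))
f=lambda u,v,z: onplane(c,u/1.25,v/1.25,z)
for n,a in dict(pl=(402,258,.102),sk=(401,145,.083),pt=(440,167,.116),tail=(366,127,.116),rib=(402,80,.078)).items(): print(n,f(*a))
shift([.576,-.0105,.116],-.041)
E
```

```text
pl [ 0.57729565 -0.0073776   0.102     ]
sk [0.57943321 0.06358868 0.083     ]
pt [0.60123756 0.05144505 0.116     ]
tail [0.56050822 0.07470314 0.116     ]
rib [0.58160065 0.10260594 0.078     ]
shift [0.05 0.08 2.58] tcp [ 0.5742 -0.0116  0.1805] t 3.375 F [ 0.1  0.4 -0.5]
tool y heading deg -2.35 tool z [-3.4e-03  1.0e-04 -1.0e+00]
turn z units -0.0
```

>>> arm_command(series="0 0.08 0.1 1 0 0 0; 0 0 0 1 0 0 0; 0 0 0 0.8 0 0 0; 0 0 0 0.2 0 0 0; 0 0 0 0.2 0 0 0")

```text
time_s: 4.0
tcp_pos: [0.5782, -0.0107, 0.1028]
tool_rot: [0.0, 0.722, 0.692, 0.0]
force: [0.3, -0.2, -0.1]
width: 0.0004
grasp_force: 0.0
```

```bash
python3 - <<'E'
from h import *
shift([.577,-.0095,.09],-.041)
E
```

```text
shift [ 0.05 -0.05  0.51] tcp [ 0.5782 -0.0107  0.1028] t 4.0 F [ 0.3 -0.2 -0.1]
tool y heading deg -2.46 tool z [ 9.e-04 -1.e-04 -1.e+00]
turn z units -0.02
```

>>> arm_command(series="0 0 0 0.2 0 0 0; 0 0 0 0.16 0 0 0; 0 0 0 0.1 0 0 0; 0 0 0 0 0 0 0")

```text
time_s: 4.5
tcp_pos: [0.5784, -0.0106, 0.0914]
tool_rot: [0.001, 0.722, 0.692, 0.0]
force: [-0.6, -2.4, 2.8]
width: 0.0008
grasp_force: 1.9
```

>>> arm_command(series="0 0 0 0.05 0 0 0; 0 0 0 0.05 0 0 0; 0 0 0 0 0 0 0")

```text
time_s: 4.88
tcp_pos: [0.5785, -0.0107, 0.0902]
tool_rot: [0.001, 0.722, 0.692, 0.0]
force: [-3.8, -3.1, 11.5]
width: 0.0003
grasp_force: 5.9
```

>>> arm_command(series="0 0 0 0.05 0 0 0; 0 0 0 0 0 0 0")

```text
time_s: 5.12
tcp_pos: [0.5786, -0.0108, 0.09]
tool_rot: [0.001, 0.722, 0.692, 0.0]
force: [-6.5, -3.3, 17.5]
width: 0.0005
grasp_force: 8.9
```

>>> arm_command(series="0 0 0 -0.3 0 0 0; 0 0 0 -1 0 0 0; 40 0 0 -1 0 0 0; 40 0 0 -0.6 0 0 0")

```text
time_s: 5.62
tcp_pos: [0.5781, -0.0098, 0.1604]
tool_rot: [0.0, 0.722, 0.692, 0.001]
force: [0.2, 0.7, 0.5]
width: 0.018
grasp_force: 0.0
```

```bash
python3 - <<'E'
from h import *
plan([(.5795,.0625,.16)],-.041,40)
imaging.snapshot("top")
p,d=imaging.snapshot("top"); crop(p,235,140,350,222,6.5,"pics/t2.png")
E
```

```text
40 1 -0.02 0.01 0 0 -0.01; 40 1 -0.02 0 0 0 -0.00; 40 0.89 -0.02 0.01 0 0 -0.00
```

>>> arm_command(series="40 1 0 0 0 0 0; 40 1 0 0 0 0 0; 40 0.9 -0.05 0 0 0 0; 40 0 0 0 0 0 1; 40 0 0 0 0 0 1")

```text
time_s: 6.35
tcp_pos: [0.5786, 0.0628, 0.1579]
tool_rot: [-0.001, 0.791, 0.612, -0.001]
force: [0.1, -0.1, -0.5]
width: 0.04
grasp_force: 0.0
```

>>> arm_command(series="40 0 0 0 0 0 1; 40 0 0 0 0 0 1; 40 0 0 0 0 0 1; 40 0 0 0 0 0 1; 40 0 0 0 0 0 1")

```text
time_s: 6.98
tcp_pos: [0.5787, 0.0623, 0.1579]
tool_rot: [-0.001, 0.923, 0.386, -0.001]
force: [0.5, 0.5, -0.4]
width: 0.0401
grasp_force: 0.0
```

>>> arm_command(series="40 0 0 0 0 0 1; 40 0 0 0 0 0 1; 40 0 0 0 0 0 1; 40 0 0 0 0 0 1; 40 0 0 0 0 0 1")

```text
time_s: 7.6
tcp_pos: [0.5787, 0.0623, 0.1579]
tool_rot: [-0.0, 0.991, 0.134, -0.001]
force: [-0.2, 0.3, 0.3]
width: 0.0402
grasp_force: 0.0
```

>>> arm_command(series="40 0 0 0 0 0 1; 40 0 0 0 0 0 1; 40 0 0 0 0 0 1; 40 0 0 0 0 0 1; 40 0 0 0 0 0 1")

```text
time_s: 8.22
tcp_pos: [0.5786, 0.0623, 0.1579]
tool_rot: [0.0, 0.992, -0.127, -0.001]
force: [-0.3, 0.4, -0.3]
width: 0.0397
grasp_force: 0.0
```

>>> arm_command(series="40 0 0 0 0 0 1; 40 0 0 0 0 0 1; 40 0 0 0 0 0 0.8; 40 0 0 0 0 0 0")

```text
time_s: 8.72
tcp_pos: [0.5788, 0.0623, 0.1582]
tool_rot: [0.0, 0.963, -0.269, -0.001]
force: [-0.3, -0.3, 0.1]
width: 0.0399
grasp_force: 0.0
```

```bash
python3 - <<'E'
from h import *
shift([.5795,.0625,.087],np.radians(-121)); print(ctrl.observe()["qpos"])
c=imaging.get_calibration("wrist"); p,d=imaging.snapshot("wrist"); crop(p,0,0,640,400,1.25,"pics/w3.png"); print(c["eye"],c["orientation"])
for P in [(.5795,.0625,.116),(.576,-.0095,.102)]: print(proj(c,P)*1.25)
import pickle; pickle.dump(c,open("pics/c3.pkl","wb"))
E
```

```text
shift [ 0.03 -0.03  2.85] tcp [0.5788 0.0623 0.1582] t 8.725 F [-0.3 -0.3  0.1]
tool y heading deg -121.18 tool z [-2.3e-03  1.0e-04 -1.0e+00]
turn z units -0.03
[6.42159986e-02 1.54861662e-01 1.88905473e+00 2.81105317e-04
 1.09998318e+00 2.17912357e+00]
[0.64862102 0.02115671 0.30384029] [-0.0780966  -0.48506943  0.86020526  0.13658503]
[399.59815636 283.55947572]
[509.93511099 218.85277964]
```

View pics/w3.png

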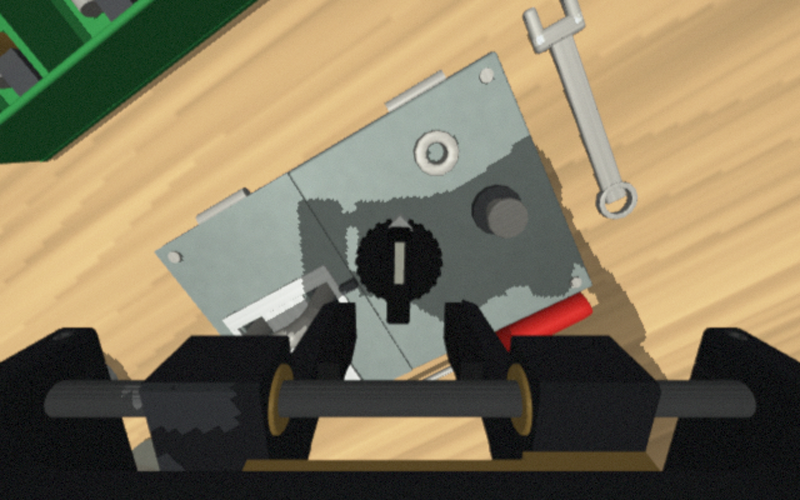

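Bar is aligned with the tool (vertical, x≈399, centred between the fingers); the pointer faces away at (399,225). Descend and pinch.

>>> arm_command(series="40 0 0 1 0 0 0; 40 0 0 1 0 0 0; 40 0 0 0.6 0 0 0; 40 0 0 0.2 0 0 0; 40 0 0 0 0 0 0", newtons=15)

```text
time_s: 9.4
tcp_pos: [0.5798, 0.0622, 0.0897]
tool_rot: [0.0, 0.963, -0.269, -0.0]
force: [0.1, -1.0, -0.4]
width: 0.0402
grasp_force: 0.0
```

>>> arm_command(series="10 0 0 0 0 0 0; 10 0 0 0 0 0 0; 10 0 0 0 0 0 0; 10 0 0 0 0 0 0", newtons=15)

```text
time_s: 9.9
tcp_pos: [0.5801, 0.0622, 0.0904]
tool_rot: [-0.0, 0.963, -0.269, 0.001]
force: [-0.9, -1.1, 2.6]
width: 0.0144
grasp_force: 14.9
```

>>> arm_command(series="10 0 0 0 0 0 -0.8; 10 0 0 0 0 0 -0.8; 10 0 0 0 0 0 -0.8; 10 0 0 0 0 0 -0.8; 10 0 0 0 0 0 -0.8")

```text
time_s: 10.52
tcp_pos: [0.5803, 0.0627, 0.0904]
tool_rot: [-0.001, 0.998, -0.062, 0.001]
force: [0.5, 1.8, 0.9]
width: 0.0141
grasp_force: 14.9
```

>>> arm_command(series="10 0 0 0 0 0 -0.8; 10 0 0 0 0 0 -0.8; 10 0 0 0 0 0 -0.8; 10 0 0 0 0 0 -0.8; 10 0 0 0 0 0 -0.8")

```text
time_s: 11.15
tcp_pos: [0.5803, 0.0633, 0.0904]
tool_rot: [-0.001, 0.989, 0.147, 0.001]
force: [0.3, 4.6, 2.3]
width: 0.0145
grasp_force: 14.8
```

>>> arm_command(series="10 0 0 0 0 0 -0.8; 10 0 0 0 0 0 -0.8; 10 0 0 0 0 0 -0.8; 10 0 0 0 0 0 -0.8; 10 0 0 0 0 0 -0.8")

```text
time_s: 11.78
tcp_pos: [0.5801, 0.0639, 0.0904]
tool_rot: [-0.001, 0.937, 0.349, 0.001]
force: [0.0, 5.7, 1.6]
width: 0.0143
grasp_force: 14.9
```

```bash
python3 - <<'E'
from h import *
shift([.5795,.0625,.09],-.041); s=ctrl.observe(); print(s["torque"],s["width"],s["grasp_force"])
E
```

```text
shift [-0.05  0.03  0.02] tcp [0.5801 0.0639 0.0904] t 11.775 F [0.  5.7 1.6]
tool y heading deg -49.13 tool z [ 0.0012  0.0029 -1.    ]
turn z units -7.8
[ 0.94664335  0.03700096 -0.17115688] 0.01425695326531502 14.895381792175613
```

>>> arm_command(series="10 0 0 0 0 0 -0.8; 10 0 0 0 0 0 -0.8; 10 0 0 0 0 0 -0.8; 10 0 0 0 0 0 -0.8; 10 0 0 0 0 0 -0.8")

```text
time_s: 12.4
tcp_pos: [0.5795, 0.064, 0.0903]
tool_rot: [-0.001, 0.844, 0.536, 0.001]
force: [-2.3, 5.9, 3.4]
width: 0.015
grasp_force: 16.2
```

>>> arm_command(series="10 0 0 0 0 0 -0.8; 10 0 0 0 0 0 -0.8; 10 0 0 0 0 0 -0.8; 10 0 0 0 0 0 -0.8; 10 0 0 0 0 0 -0.6")

```text
time_s: 13.02
tcp_pos: [0.5789, 0.064, 0.0903]
tool_rot: [-0.002, 0.721, 0.693, 0.0]
force: [-3.2, 6.8, 5.1]
width: 0.014
grasp_force: 14.9
```

```bash
python3 - <<'E'
from h import *
imaging.snapshot("top");imaging.snapshot("top")
shift([.5795,.0625,.09],-.041); s=ctrl.observe(); print(s["torque"],s["width"],s["grasp_force"])
E
```

```text
shift [-0.06  0.02  0.01] tcp [0.579  0.0639 0.0903] t 13.125 F [-3.7  6.2  4.4]
tool y heading deg -2.38 tool z [-0.0013  0.0027 -1.    ]
turn z units -0.01
[0.90599533 0.50434657 0.06781548] 0.014039973386183553 14.98028181376867
```

>>> arm_command(series="40 0 0 0 0 0 0; 40 0 0 0 0 0 0; 40 0 0 -1 0 0 0; 40 0 0 -1 0 0 0; 40 0 0 -1 0 0 0")

```text
time_s: 13.75
tcp_pos: [0.5795, 0.0618, 0.1651]
tool_rot: [-0.0, 0.722, 0.692, -0.0]
force: [0.1, 0.3, 0.0]
width: 0.0401
grasp_force: 0.0
```

```bash
python3 - <<'E'
from h import *
import pickle
imaging.snapshot("top")
c=imaging.get_calibration("wrist"); p,d=imaging.snapshot("wrist"); crop(p,0,0,640,400,1.25,"pics/w4.png"); pickle.dump(c,open("pics/c4.pkl","wb"))
plan([(.583,.1525,.165)],-.041,40)
E
```

```text
40 1 -0.03 0.03 0 0 -0.02; 40 1 -0.03 0.03 0 0 -0.00; 40 1 -0.03 0.04 0 0 -0.00; 40 0.62 -0.02 0.02 0 0 -0.00
```

View pics/w4.png

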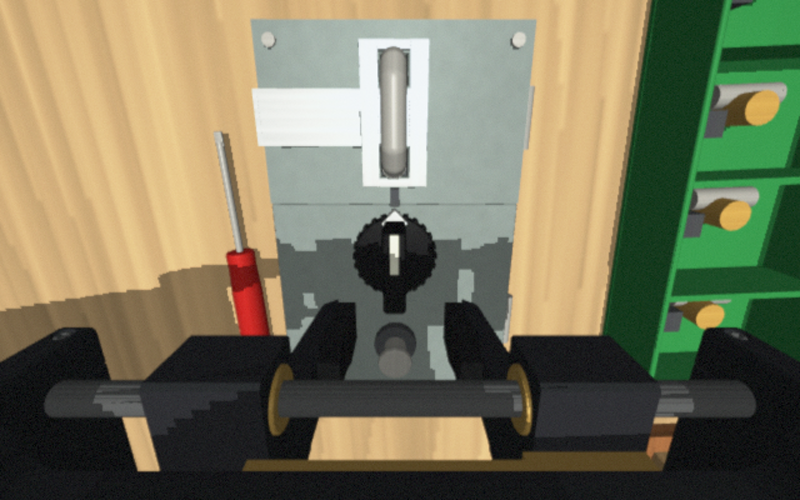

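The dial bar (394,240) faces the rib (394,195), so the dial is open. The shackle crown runs from (394,50) to (394,170).

```bash
python3 - <<'E'
from h import *
import pickle; c=pickle.load(open("pics/c4.pkl","rb"))
f=lambda u,v,z: onplane(c,u/1.25,v/1.25,z)
print(f(394,60,.119),f(395,105,.119),f(396,165,.119),"dial",f(394,232,.116),f(394,275,.116))
E
```

```text
[0.58518796 0.17738853 0.119     ] [0.58473538 0.15694155 0.119     ] [0.58390174 0.12729494 0.119     ] dial [0.58104215 0.08975432 0.116     ] [0.57980256 0.06335281 0.116     ]
```

>>> arm_command(series="40 1 0 0 0 0 0; 40 1 0 0 0 0 0; 40 1 0 0 0 0 0; 40 0.6 0 0 0 0 0; 40 0 0 0 0 0 0")

```text
time_s: 14.48
tcp_pos: [0.5831, 0.1526, 0.1638]
tool_rot: [-0.0, 0.721, 0.692, -0.001]
force: [0.9, -0.1, -0.0]
width: 0.0402
grasp_force: 0.0
```

>>> arm_command(series="40 0 0.05 1 0 0 0; 40 0 0 1 0 0 0; 40 0 0 0.6 0 0 0; 40 0 0 0.2 0 0 0; 40 0 0 0 0 0 0", newtons=30)

```text
time_s: 15.1
tcp_pos: [0.5849, 0.1518, 0.0948]
tool_rot: [0.0, 0.722, 0.692, -0.0]
force: [0.2, -0.6, 0.5]
width: 0.04
grasp_force: 0.0
```

>>> arm_command(series="8 0 0 0 0 0 0; 8 0 0 0 0 0 0; 8 0 0 0 0 0 0; 8 0 0 0 0 0 0", newtons=30)

```text
time_s: 15.6
tcp_pos: [0.585, 0.1522, 0.0953]
tool_rot: [0.0, 0.722, 0.692, 0.0]
force: [-1.5, -0.1, 2.8]
width: 0.0138
grasp_force: 30.0
```

>>> arm_command(series="8 0 0 -0.2 0 0 0; 8 0 0 -0.2 0 0 0; 8 0 0 -0.3 0 0 0; 8 0 0 -0.3 0 0 0")

```text
time_s: 16.1
tcp_pos: [0.5846, 0.152, 0.12]
tool_rot: [-0.0, 0.722, 0.692, -0.0]
force: [0.3, -0.2, -3.4]
width: 0.0134
grasp_force: 29.9
```

Lifting freely (weight about 3.5 N).

>>> arm_command(series="8 0 0 -0.4 0 0 0; 8 0 0 -0.4 0 0 0; 8 0 0 -0.4 0 0 0; 8 0 0 -0.4 0 0 0; 8 0 0 -0.4 0 0 0")

```text
time_s: 16.73
tcp_pos: [0.5847, 0.152, 0.1705]
tool_rot: [0.0, 0.722, 0.692, 0.0]
force: [0.1, -0.0, -4.4]
width: 0.014
grasp_force: 29.9
```

>>> arm_command(series="8 0 0 -0.6 0 0 0; 8 0 0 -0.8 0 0 0; 8 0 0 -0.8 0 0 0; 8 0 0 -0.8 0 0 0; 8 0 0 -0.6 0 0 0")

```text
time_s: 17.35
tcp_pos: [0.5852, 0.1521, 0.2619]
tool_rot: [0.001, 0.722, 0.692, 0.001]
force: [-0.3, 0.2, -4.5]
width: 0.0137
grasp_force: 29.9
```

>>> arm_command(series="8 0 0 0 0 0 0; 8 0 0 0 0 0 0; 8 0 0 0 0 0 0; 8 0 0 0 0 0 0")

```text
time_s: 17.85
tcp_pos: [0.5842, 0.1519, 0.2587]
tool_rot: [-0.0, 0.722, 0.692, -0.001]
force: [-0.3, -0.3, -4.3]
width: 0.0134
grasp_force: 29.9
```

```bash
python3 - <<'E'
from h import *
p,d=imaging.snapshot("scene"); crop(p,240,80,440,230,4,"pics/s5.png")
shift([.585,.152,.261],-.041); print(ctrl.observe()["joint_velocities"])
E
```

```text
shift [ 0.    0.03 -0.08] tcp [0.5843 0.1519 0.2589] t 17.9 F [-0.1 -0.5 -4.5]
tool y heading deg -2.44 tool z [-1.3e-03 -3.0e-04 -1.0e+00]
turn z units -0.01
[ 0.00133621 -0.00227094 -0.00511481 -0.00032755  0.00036998 -0.00118904]
```

View pics/s5.png

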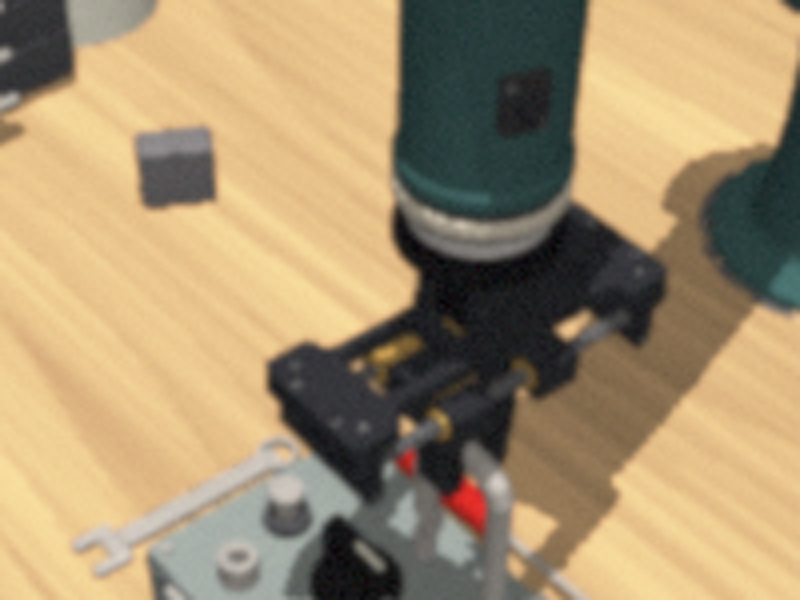

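The shackle hangs upright from the fingers (crown about (480,460), legs straight down), with the plunger up at (288,500) and the dial line pointing toward the rib. Leg ends are about 98 mm above the lid.

```bash
python3 -c "
from rig import ctrl
print(ctrl.job_done())"
```

```text
the job is handed in; nothing more can be done
None
```

The lock is open and the job is handed in: I pushed the plunger to its hard stop and let it back up, turned the dial to the rib, and lifted the shackle out. It is held upright and still, about 98 mm above the lid; the clock stood at 17.9 s at the last reading, and no verdict came back.

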